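Unstack the terracotta set onto its underliners

TASK

Lay out the tapas set for service: take the stack of terracotta apart and stand each piece upright in the recess of the wooden underliner that fits it - the shallow dish on the large one, the bowl on the medium one, the cup on the small one - sitting flat, with nothing left inside another. Set each piece down gently rather than dropping it, and leave the rice spoon, pepper grinder and oil bottle where they are.

Things in the scene. Friction and masses are not known exactly. Their poses are not given: they have to be found in the camera images.
- cup_centre (a point): Cup, top of the stack: rigid terracotta, green glaze, round, no handles. 62 mm across outside and 46 inside at the rim, 58 mm high, wall 8 (upright over the upper 42 mm), floor 7 thick, foot 50 across, 0.15 kg. The point is its centre, 29 mm above its foot; z up, yaw means nothing. It starts standing on the bowl's floor, near its middle, 23 mm showing above the bowl's rim.
- bowl_centre (a point): Bowl, middle of the stack: rigid terracotta, cream glaze, round, no handles. 96 mm across outside and 80 inside at the rim, 42 mm high, wall 8 (upright over the upper 28 mm), floor 7 thick, foot 80 across, 0.25 kg. The point is its centre, 21 mm above its foot; z up, yaw means nothing. It starts standing on the dish's floor, near its middle, 21 mm showing above the dish's rim.
- dish_centre (a point): Shallow dish, bottom of the stack: rigid terracotta, honey brown glaze, round, no handles. 130 mm across outside and 114 inside at the rim, 28 mm high, wall 8 (upright over the upper 18 mm), floor 7 thick, foot 116 across, 0.33 kg. The point is its centre, 14 mm above its foot; z up, yaw means nothing. It stands on the counter.
- board_small_seat (a point): Small round wooden underliner, 102 mm across and 13 mm high, with a round recess 70 mm across and 5 mm deep (its floor a darker wood, 8 mm above the counter) that takes the foot of the cup with 10 mm to spare all round. The point is at the centre of the recess floor, z up. It does not slide on the counter.
- board_medium_seat (a point): Medium round wooden underliner, 132 mm across and 13 mm high, with a round recess 100 mm across and 5 mm deep (its floor a darker wood, 8 mm above the counter) that takes the foot of the bowl with 10 mm to spare all round. The point is at the centre of the recess floor, z up. It does not slide on the counter.
- board_large_seat (a point): Large round wooden underliner, 168 mm across and 13 mm high, with a round recess 136 mm across and 5 mm deep (its floor a darker wood, 8 mm above the counter) that takes the foot of the dish with 10 mm to spare all round. The point is at the centre of the recess floor, z up. It does not slide on the counter.
- rice_spoon: Bystander: wooden rice spoon lying flat, round head 54 mm across and 10 mm thick, with a 13 mm thick handle reaching 207 mm from the head's middle along its -y. Origin under the middle of the head.
- pepper_grinder: Bystander: glass pepper grinder with steel foot and dark wooden head, standing, 52 mm across, 154 mm high. Origin under its centre.
- oil_bottle: Bystander: green glass oil bottle with paper label and steel pourer, standing, 58 mm across, 207 mm high. Origin under its centre.
Things that resemble listed ones, but are neither listed nor needed, are in the scene too. What is shaped like the part that bears board_medium_seat but black, purple or white is not meant.

How it is judged (in metres and radians):
At the end, for the whole second after the job is handed in: The dish sits in the large underliner, the bowl in the medium and the cup in the small one: each within 14 mm of the middle of its recess (the recess lip itself allows about 10 mm), foot down on the recess floor to within 2.5 mm, tilted by less than 0.05 rad, at rest and released (horizontal distance between dish_centre and board_large_seat below 0.014 m and z of dish_centre in the frame of board_large_seat between 0.01 and 0.0165 m and angle between each of dish_centre, bowl_centre, cup_centre's own z axis and vertical below 0.05 rad and linear speed of each of dish, bowl, cup below 0.02 m/s and horizontal distance between bowl_centre and board_medium_seat below 0.014 m and z of bowl_centre in the frame of board_medium_seat between 0.017 and 0.0235 m and horizontal distance between cup_centre and board_small_seat below 0.014 m and z of cup_centre in the frame of board_small_seat between 0.025 and 0.0315 m); the robot touches nothing.
It fails at once if the pepper grinder is shifted by more than 25 mm or tipped (distance of pepper_grinder from where it was at the start of the episode above 0.025 m or angle between pepper_grinder's own z axis and vertical above 0.3 rad).
It fails at once if the oil bottle is shifted by more than 25 mm or tipped (distance of oil_bottle from where it was at the start of the episode above 0.025 m or angle between oil_bottle's own z axis and vertical above 0.3 rad).
It fails at once if the rice spoon is shifted by more than 25 mm or tipped (distance of rice_spoon from where it was at the start of the episode above 0.025 m or angle between rice_spoon's own z axis and vertical above 0.3 rad).
It fails at once if a piece is dropped or slammed onto its underliner (moving faster than 0.5 m/s within 40 mm of its resting height there) ((horizontal distance between dish_centre and board_large_seat below 0.06 m and z of dish_centre in the frame of board_large_seat below 0.054 m and linear speed of dish above 0.5 m/s) or (horizontal distance between bowl_centre and board_medium_seat below 0.06 m and z of bowl_centre in the frame of board_medium_seat below 0.061 m and linear speed of bowl above 0.5 m/s) or (horizontal distance between cup_centre and board_small_seat below 0.06 m and z of cup_centre in the frame of board_small_seat below 0.069 m and linear speed of cup above 0.5 m/s)).
It also fails if it takes over 96 s, if anything falls off the work surface, if the arm or the gripper's body presses on something with over 40 N, if the wrist force passes 120 N, or if a joint passes its speed limit or range.

ROBOT

A 6-joint arm with a two-finger parallel gripper is mounted at the origin on the work surface. World frame = base frame: x ahead of the robot, y to its left, z up, the work surface at z = 0. Lengths are in mm, angles in degrees, forces in N, time in s.
With the tool pointing down it reaches from about 300 to 850 mm from the base axis. Payload 4.2 kg.
Tool frame: the origin (TCP) lies midway between the tips of the shut fingers; the grasp point (between the pads) lies 19 mm behind it; x points along the fingers, y is the direction in which the jaws open and shut, and the axes are right-handed (so a half turn about x gives the same grasp; the last joint's range is limited). The gripper opens to 91 mm and grips with 3 to 60 N. Pads are 32 mm wide; open, the fingers measure 118 mm over their backs; the gripper's body (76 mm by 178 mm) begins 60 mm behind the grasp point.
Start: joints at [75.745, 18.312, 89.639, -0, 72.044, -1.146], TCP at [130.416, 560.031, 213.976] pointing down, gripper open.
Joint ranges: [-177.97, 177.97], [-48.28, 115.42], [12.27, 149.76], [-77.06, 257.06], [2.81, 150.46], [-146.56, 146.56]. Speed limits (degrees/s): [147.25, 147.25, 180, 180, 180, 180].

INTERFACE

Orientations are given as [roll, pitch, yaw] about the fixed x, y, z axes, in that order (R = Rz(yaw) Ry(pitch) Rx(roll)).
In Python, from workcell import env gives the robot as it stands.
- The arm moves only by the shell command python3 -m handwheel 'ROWS' [FORCE]. ROWS is text: rows parted by semicolons, each of 7 numbers parted by spaces: the turn, a rotation vector about the tool's x, y, z in degrees, then the shift along the tool's x, y, z in m, then the finger opening in m, from 0 to 0.0912. In form: rx ry rz x y z grip; .... A call has 1 to 12 rows; each row is the pose to reach, as a shift and turn from the pose commanded when the call began, along the tool's axes at that moment; what a row does not reach only later rows make up. A row lasts 1/12 s, in which the tool goes at most 41.7 mm and 7.16 degrees, less where a joint would pass 70% of its speed; a pose out of reach is approached as far as the arm can. A call with a gripper value outside its range is refused whole. The fingers move at their own pace and stop on an object; FORCE is the grip in N (left out, the last holds). Time passes only in rows, so rows that repeat a pose let the fingers close. It gives the time, the measured TCP pose, the force and the opening at its end, in the units of the state.
- env.state(): the state, without advancing time (a new reading comes with each control period).
- env.grab_frame(name): name is "side" or "top" or "wrist"; returns the picture (384x512x3 uint8, red, green, blue); there is no depth.
- env.get_calibration(name): a dict with "mtx" (3x3 intrinsics, pixels), "k1" (the pictures are not rectified: a ray, as slopes to the right and down, at radius r is drawn at 1 + k1 r^2 times it, then the intrinsics apply), "T" (4x4, takes a point from camera to world coordinates); the wrist camera has in their place "hand_eye" (4x4, takes a point from camera to tool coordinates, whose origin is the TCP and whose axes are the tool frame's). Camera axes: x right, y up, looking along -z (the intrinsics and any distortion apply to the point x, -y, -z); pixel columns grow to the right and rows downward; lengths in mm; the calibration is good to about 2 mm. A picture is of the moment at which its call begins: read the wrist's pose just before it. get_calibration takes no time and is no camera call.
- env.job_done(): hands the job in, once; it reports no verdict.
The state is a dict: "time_s": time; "qpos": joint angles; "qvel": joint speeds; "effort": joint torques, N m; "ee_pos": TCP position; "ee_rot": TCP orientation; "force": force on the tool from outside, world axes, zero at the start; "torque": the same for the moment, N m; "gripper_width": finger opening in mm.
Only numpy, scipy, OpenCV 4.12 (cv2) and the standard library are available. Lean on these libraries where they do the work, as an engineer would, in place of code of your own. Each camera call takes 0.05 s, during which the arm holds its last target. There are 200 camera calls.

## Working session

There is one attempt and no reset: what is moved stays moved. The work goes in short steps, Python scripts to look and compute and a shell command to move; the robot and the scene stay as the last step left them, time stands still between calls to the robot, and variables do not carry over. Pictures are saved under pics/ and viewed, on a budget of 14 in all, crops included, one or two more only if the job needs it, and the job is handed in when it is done.

```bash
mkdir -p pics; cat > h.py <<'E'
import numpy as np, cv2
from workcell import env
from scipy.spatial.transform import Rotation as R
def snap(name,fn,crop=None,scale=1):
    st=env.state(); im=env.grab_frame(name)
    bgr=im[...,::-1].copy(); cv2.imwrite('pics/raw_'+fn,bgr)
    if crop: x0,y0,x1,y1=crop; bgr=bgr[y0:y1,x0:x1]
    if scale!=1: bgr=cv2.resize(bgr,None,fx=scale,fy=scale,interpolation=cv2.INTER_CUBIC)
    cv2.imwrite('pics/'+fn,bgr); return st
def camT(name,st=None):
    c=env.get_calibration(name)
    if name!='wrist': return c,np.array(c['T'])
    T=np.eye(4);T[:3,:3]=R.from_euler('xyz',st['ee_rot'],degrees=True).as_matrix();T[:3,3]=st['ee_pos']
    return c,T@np.array(c['hand_eye'])
def ray(name,uv,st=None):
    c,T=camT(name,st); K=np.array(c['mtx']); k1=c['k1']
    p=cv2.undistortPoints(np.array([[uv]],float),K,np.array([k1,0,0,0.]))[0,0]
    d=T[:3,:3]@np.array([p[0],-p[1],-1]); return T[:3,3],d/np.linalg.norm(d)
def atz(name,uv,z,st=None):
    o,d=ray(name,uv,st); return o+d*(z-o[2])/d[2]
def proj(name,P,st=None):
    c,T=camT(name,st); q=np.linalg.inv(T)@np.r_[P,1]; x,y=q[0]/-q[2],-q[1]/-q[2]
    s=1+c['k1']*(x*x+y*y); K=np.array(c['mtx']); return K[0,0]*x*s+K[0,2],K[1,1]*y*s+K[1,2]
def tri(rays):
    A=np.zeros((3,3));b=np.zeros(3)
    for o,d in rays: M=np.eye(3)-np.outer(d,d);A+=M;b+=M@o
    return np.linalg.solve(A,b)
E
python3 - <<'E'
from h import *
print(env.state())
for n in('side','top'): snap(n,n+'0.png',scale=1.5); c,T=camT(n); print(n,T[:3,3],T[:3,2])
a=env.get_calibration('wrist'); print(a)
E
```

```text
{'time_s': 0.0, 'qpos': array([ 7.57444560e+01,  1.83508915e+01,  8.97077287e+01, -7.81139340e-05,
        7.20448278e+01, -1.14686179e+00]), 'qvel': array([-0.00538008,  0.07719789,  0.04344837, -0.02370713, -0.12215254,
       -0.02665705]), 'effort': array([ 5.16451619e-04, -4.12466276e+01, -2.31967360e+01,  7.26765348e-02,
        4.56984295e-02, -1.28704614e-04]), 'ee_pos': array([130.28912514, 559.50596679, 213.11885081]), 'ee_rot': array([ -91.10572878,   89.89655189, -104.21438683]), 'force': array([ 1.09753848, -0.93031861, -0.89456255]), 'torque': array([-0.01118798, -0.03324169,  0.01965118]), 'gripper_width': 91.16352411965431}
side [1080.01437987  879.07227031  908.6571937 ] [0.47336213 0.60703218 0.63831044]
top [ 109.79870423   69.4951549  1770.68043202] [-0.20476791 -0.01663244  0.97866923]
{'mtx': array([[267.12115395,   0.        , 257.42590784],
       [  0.        , 267.12115395, 193.90879684],
       [  0.        ,   0.        ,   1.        ]]), 'k1': -0.024825534658033062, 'hand_eye': array([[-9.26603243e-04,  2.74813520e-01, -9.61497099e-01,
        -1.71697060e+02],
       [ 9.99999463e-01, -1.90945580e-04, -1.01828406e-03,
        -1.19279343e+00],
       [-4.63431848e-04, -9.61497526e-01, -2.74813195e-01,
        -7.73642298e+01],
       [ 0.00000000e+00,  0.00000000e+00,  0.00000000e+00,
         1.00000000e+00]])}
```

View pics/top0.png

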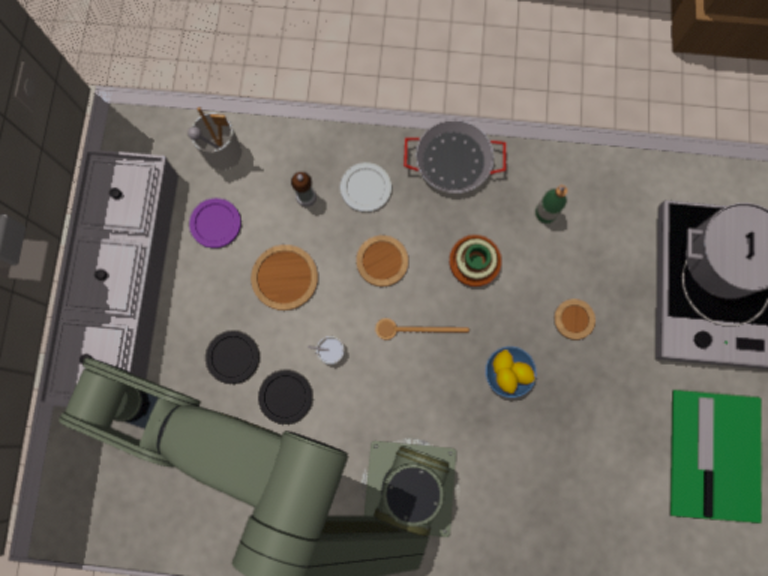

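View pics/side0.png

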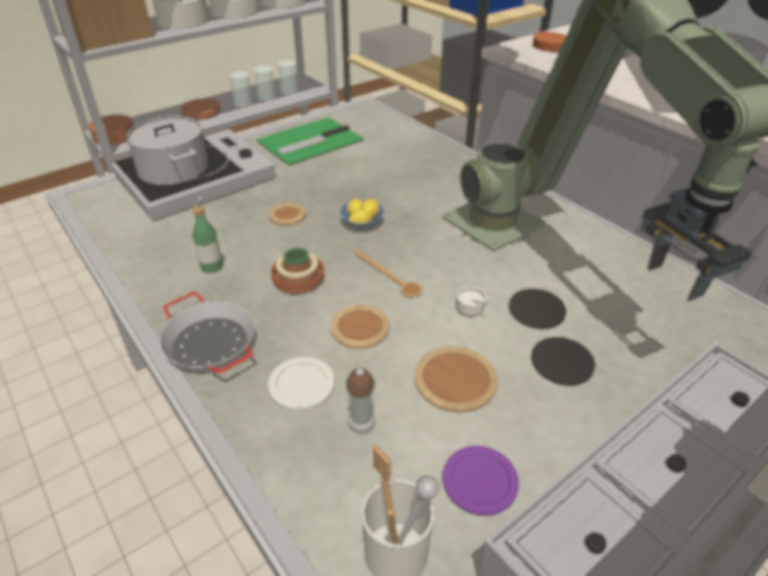

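Top view (×1.5 px): large board at (284,277), medium (382,261), small (575,319), stack (476,260), spoon (387,329)–(468,330), grinder (302,190), bottle (550,205). Side view (×1.5 px): large (456,377), medium (360,326), small (287,213), cup rim (296,255), dish (298,272).

```bash
python3 - <<'E'
from h import *
P={'large':((284,277),(456,377)),'med':((382,261),(360,326)),'small':((575,319),(287,213)),'cuprim':((480,257),(296,256)),'dishrim':((475,261),(298,270))}
Z={'large':10,'med':10,'small':10,'cuprim':85,'dishrim':28}
for k,(t,s) in P.items():
    t=np.array(t)/1.5;s=np.array(s)/1.5
    print(k,tri([ray('top',t),ray('side',s)]).round(1),atz('top',t,Z[k]).round(1),atz('side',s,Z[k]).round(1))
for n,t in (('spoonhead',(387,329)),('spoonend',(468,330)),('grfoot',(308,203)),('botfoot',(545,217)),('lemon',(511,373)),('plate',(366,187)),('pan',(455,157))):
    print(n,atz('top',np.array(t)/1.5,5).round(0))
st=env.state();M=R.from_euler('xyz',st['ee_rot'],degrees=True).as_matrix();print(M.round(3))
E
```

```text
large [481.  357.    8.4] [481.7 355.5  10. ] [481.  359.2  10. ]
med [545.6 116.5   5.4] [545.4 115.4  10. ] [547.4 121.4  10. ]
small [ 441.7 -373.8    9.9] [ 442.7 -374.6   10. ] [ 441.1 -372.3   10. ]
cuprim [ 561.7 -121.1   65.8] [ 558.8 -120.6   85. ] [572. -96.  85.]
dishrim [ 562.1 -114.9   26.5] [ 562.5 -115.3   28. ] [ 562.4 -112.3   28. ]
spoonhead [376.  87.   5.]
spoonend [ 392. -112.    5.]
grfoot [682. 319.   5.]
botfoot [ 701. -289.    5.]
lemon [ 296. -225.    5.]
plate [738. 175.   5.]
pan [842. -48.   5.]
[[-0.     0.227  0.974]
 [-0.001  0.974 -0.227]
 [-1.    -0.001 -0.   ]]
```

```bash
cat > go.py <<'E'
# go.py X Y Z [yaw of tool y, deg]: prints the turn rx..(deg) and shift (m) in tool axes from here
import sys
from h import *
st=env.state();M=R.from_euler('xyz',st['ee_rot'],degrees=True).as_matrix()
t=np.array(sys.argv[1:4],float); a=np.radians(float(sys.argv[4]) if len(sys.argv)>4 else 0)
y=np.array([np.cos(a),np.sin(a),0]);x=np.array([0,0,-1.]);T=np.c_[x,y,np.cross(x,y)]
print('t',round(st['time_s'],2),'pos',st['ee_pos'].round(1),'F',st['force'].round(1),'grip',round(st['gripper_width'],1))
print('turn',R.from_matrix(M.T@T).as_rotvec(degrees=True).round(1),'shift',(M.T@(t-st['ee_pos'])/1000).round(4))
E
H='python3 -m handwheel'
$H '38.5 0 0 0.007 -0.27 0.2735 0.0912; 38.5 0 0 0.007 -0.27 0.2735 0.0912; 38.5 0 0 0.007 -0.27 0.2735 0.0912; 38.5 0 0 0.007 -0.27 0.2735 0.0912; 38.5 0 0 0.007 -0.27 0.2735 0.0912; 38.5 0 0 0.007 -0.27 0.2735 0.0912; 38.5 0 0 0.007 -0.27 0.2735 0.0912; 38.5 0 0 0.007 -0.27 0.2735 0.0912; 38.5 0 0 0.007 -0.27 0.2735 0.0912; 38.5 0 0 0.007 -0.27 0.2735 0.0912; 38.5 0 0 0.007 -0.27 0.2735 0.0912; 38.5 0 0 0.007 -0.27 0.2735 0.0912' 10
python3 go.py 540 -90 200
```

```text
time_s: 1.1
ee_pos: [335.4, 235.0, 206.8]
ee_rot: [-168.6, 89.9, 139.7]
force: [0.3, 0.4, 0.6]
gripper_width: 91.3
t 1.1 pos [335.4 235.  206.8] F [0.3 0.4 0.6] grip 91.3
turn [38.3 -0.   0. ] shift [ 0.0065 -0.0408  0.3819]
```

```bash

python3 -m handwheel '38.3 0 0 0.0065 -0.0408 0.3819 0.0912; 38.3 0 0 0.0065 -0.0408 0.3819 0.0912; 38.3 0 0 0.0065 -0.0408 0.3819 0.0912; 38.3 0 0 0.0065 -0.0408 0.3819 0.0912; 38.3 0 0 0.0065 -0.0408 0.3819 0.0912; 38.3 0 0 0.0065 -0.0408 0.3819 0.0912; 38.3 0 0 0.0065 -0.0408 0.3819 0.0912; 38.3 0 0 0.0065 -0.0408 0.3819 0.0912; 38.3 0 0 0.0065 -0.0408 0.3819 0.0912; 38.3 0 0 0.0065 -0.0408 0.3819 0.0912; 38.3 0 0 0.0065 -0.0408 0.3819 0.0912; 38.3 0 0 0.0065 -0.0408 0.3819 0.0912'
python3 go.py 562 -117 120
python3 - <<'E'
from h import *
st=snap('wrist','w1.png',scale=1.5); np.save('w1.npy',st,allow_pickle=True); print(st['ee_pos'],st['ee_rot'])
E
```

```text
time_s: 2.1
ee_pos: [540.5, -87.8, 199.8]
ee_rot: [-129.1, 89.9, 141.0]
force: [-0.2, -0.1, 0.4]
gripper_width: 91.6
t 2.1 pos [540.5 -87.8 199.8] F [-0.2 -0.1  0.4] grip 91.6
turn [ 0.2 -0.1  0.1] shift [0.0797 0.0216 0.0294]
[540.4963864  -87.76549915 199.7680986 ] [-129.13294672   89.86039057  141.01881895]
```

View pics/w1.png

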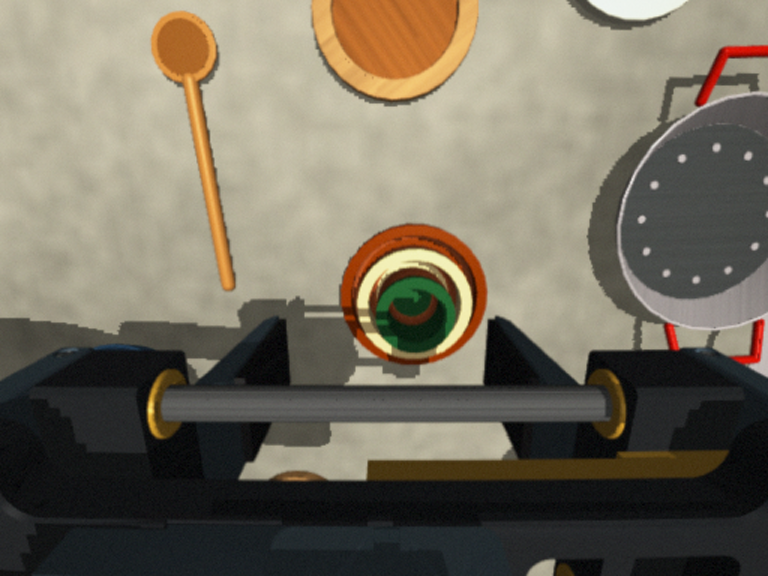

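Wrist view (×1.5 px): cup rim circle centre ≈(417,313), bowl rim ≈(414,303), dish rim ≈(413.5,293); medium board partly in view at the top, spoon at left.

```bash
python3 - <<'E'
from h import *
st=np.load('w1.npy',allow_pickle=True).item()
for n,p,z in (('cup',(417,313),72),('cupL',(376,313),72),('cupR',(460,313),72),('bowl',(414,303),49),('dish',(413.5,293),28),('dL',(341,293),28),('dR',(486,293),28)):
    q=np.array(p)/1.5; print(n,atz('wrist',q,z,st).round(1))
print('med proj c',np.array(proj('wrist',(546,117,13),st))*1.5)
r=ray('wrist',np.array((413.5,293))/1.5,st)
print('dish tri',tri([r,ray('top',np.array((475,261))/1.5),ray('side',np.array((298,270))/1.5)]).round(1))
r=ray('wrist',np.array((417,313))/1.5,st)
print('cup tri top', tri([r,ray('top',np.array((480,257))/1.5)]).round(1))
# medium board: circle r=66 at z=13 and recess r=50, bottom points seen at (397,101) outer, (396,78) inner
for p in ((397,101),(396,78)): print(atz('wrist',np.array(p)/1.5,13,st).round(1))
for p in ((312,10),(477,10)): print(atz('wrist',np.array(p)/1.5,13,st).round(1))
E
```

```text
cup [ 564.9 -114.5   72. ]
cupL [ 532.5 -114.6   72. ]
cupR [ 598.9 -114.3   72. ]
bowl [ 564.  -113.5   49. ]
dish [ 564.8 -110.8   28. ]
dL [ 500.1 -111.    28. ]
dR [ 629.6 -110.5   28. ]
med proj c [394.22261664   8.30261804]
dish tri [ 563.3 -113.1   27.2]
cup tri top [ 567.9 -124.2   46.5]
[548.8  49.5  13. ]
[547.8  66.9  13. ]
[481.5 115.8  13. ]
[611.  116.2  13. ]
```

```bash

python3 -m handwheel '0 0 0 0.06 0.0246 0.0269 0.0912; 0 0 0 0.08 0.0246 0.0269 0.0912; 0 0 0 0.105 0.0246 0.0269 0.0912; 0 0 0 0.125 0.0246 0.0269 0.0912; 0 0 0 0.138 0.0246 0.0269 0.0912; 0 0 0 0.146 0.0246 0.0269 0.0912; 0 0 0 0.146 0.0246 0.0269 0.0912; 0 0 0 0.146 0.0246 0.0269 0.0912'
python3 go.py 565 -114.5 53
python3 - <<'E'
from h import *
st=snap('wrist','w2.png',scale=1.5); np.save('w2.npy',st,allow_pickle=True)
E
```

```text
time_s: 2.82
ee_pos: [565.5, -115.2, 55.1]
ee_rot: [108.8, 90.0, 19.0]
force: [-0.2, -0.6, -0.2]
gripper_width: 91.0
t 2.82 pos [ 565.5 -115.2   55.1] F [-0.2 -0.6 -0.2] grip 91.0
turn [ 0.2 -0.  -0. ] shift [ 0.0021 -0.0005 -0.0007]
```

View pics/w2.png

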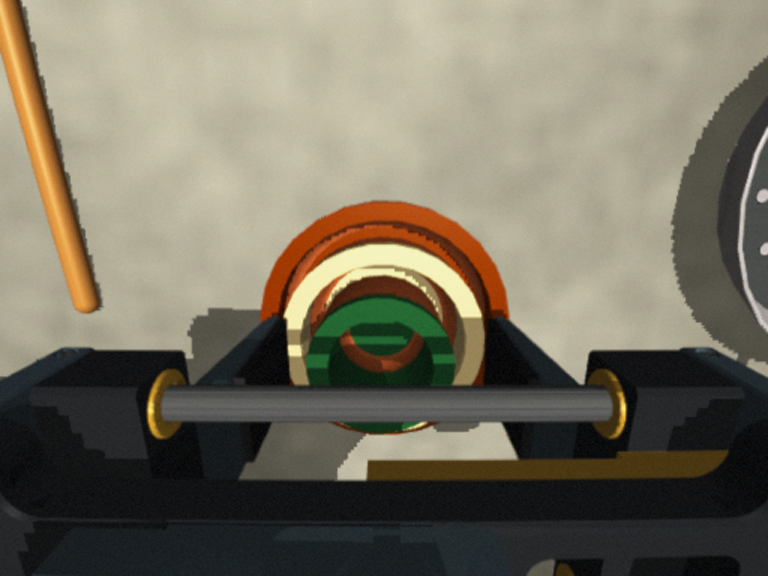

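Cup rim spans columns 306–456, top edge row 297, roughly centred between the fingers.

```bash
python3 - <<'E'
from h import *
st=np.load('w2.npy',allow_pickle=True).item()
for n,p,z in (('cuptop',(381,297),72),('cupL',(306,365),72),('cupR',(456,365),72),('bowltop',(384,243),49),('bL',(284,320),49),('bR',(485,320),49),('dishtop',(384,201),28),('dL',(261,310),28),('dR',(508,310),28)):
    print(n,atz('wrist',np.array(p)/1.5,z,st).round(1))
E
python3 -m handwheel '0 0 0 0.001 0 0 0.07; 0 0 0 0.001 0 0 0.06; 0 0 0 0.001 0 0 0.055; 0 0 0 0.001 0 0 0.055; 0 0 0 0.001 0 0 0.055; 0 0 0 0.001 0 0 0.055; 0 0 0 0.001 0 0 0.055; 0 0 0 0.001 0 0 0.055; 0 0 0 0.001 0 0 0.055' 25
```

```text
cuptop [563.5 -85.3  72. ]
cupL [ 531.6 -115.6   72. ]
cupR [ 595.4 -115.4   72. ]
bowltop [564.5 -67.1  49. ]
bL [ 517.4 -103.7   49. ]
bR [ 612.3 -103.4   49. ]
dishtop [564.4 -49.9  28. ]
dL [ 500.  -105.9   28. ]
dR [ 629.6 -105.5   28. ]
time_s: 3.62
ee_pos: [564.6, -116.5, 53.8]
ee_rot: [-98.2, 89.9, 171.9]
force: [-3.1, 1.2, 5.8]
gripper_width: 61.9
```

```bash

python3 -m handwheel '0 0 0 -0.005 0 0 0.055; 0 0 0 -0.02 0 0 0.055; 0 0 0 -0.045 0 0 0.055; 0 0 0 -0.07 0 0 0.055; 0 0 0 -0.095 0 0 0.055; 0 0 0 -0.11 -0.01 0.025 0.055; 0 0 0 -0.11 -0.02 0.055 0.055; 0 0 0 -0.11 -0.03 0.085 0.055; 0 0 0 -0.11 -0.04 0.115 0.055; 0 0 0 -0.11 -0.05 0.145 0.055; 0 0 0 -0.11 -0.06 0.175 0.055; 0 0 0 -0.11 -0.07 0.2 0.055'
python3 go.py 442 -450 165
```

```text
time_s: 4.62
ee_pos: [495.5, -318.8, 163.2]
ee_rot: [52.3, 89.9, -37.7]
force: [0.6, 0.1, -1.3]
gripper_width: 61.9
t 4.62 pos [ 495.5 -318.8  163.2] F [ 0.6  0.1 -1.3] grip 61.9
turn [ 0.1  0.  -0.1] shift [-0.0017 -0.0536  0.1312]
```

```bash

python3 -m handwheel '0 0 0 0 -0.01 0.03 0.055; 0 0 0 0 -0.025 0.06 0.055; 0 0 0 0 -0.04 0.09 0.055; 0 0 0 0 -0.05 0.115 0.055; 0 0 0 0 -0.0536 0.1312 0.055; 0 0 0 0 -0.0536 0.1312 0.055; 0 0 0 0 -0.0536 0.1312 0.055'
python3 - <<'E'
from h import *
st=snap('wrist','w3.png',scale=1.5); np.save('w3.npy',st,allow_pickle=True); print(st['ee_pos'])
print(np.array(proj('wrist',(442,-374,13),st))*1.5)
E
```

```text
time_s: 5.2
ee_pos: [442.5, -448.1, 162.9]
ee_rot: [157.3, 89.9, 67.3]
force: [0.8, 0.7, -2.0]
gripper_width: 62.1
[ 442.53784554 -448.08335693  162.89152746]
[385.17335204 180.39473675]
```

View pics/w3.png

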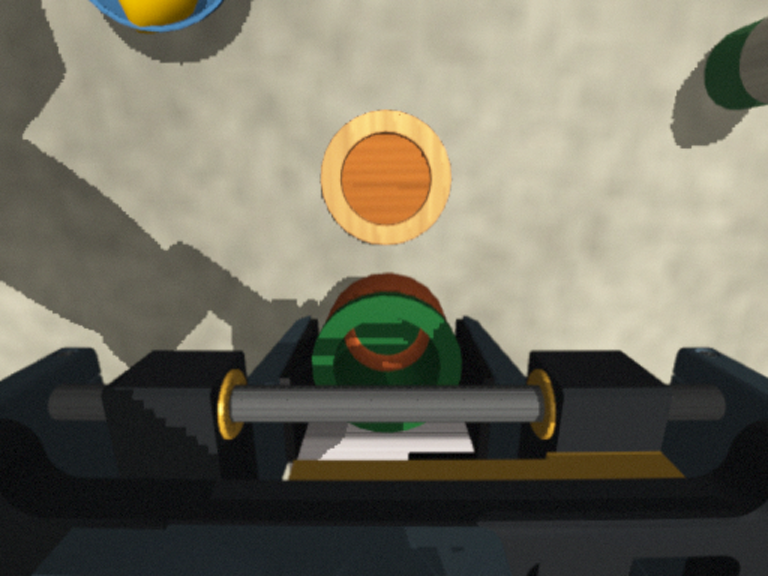

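Small board: rim centre ≈(386,178), recess ≈(386,179); the cup is held upright, rim top edge at (387,294).

```bash
python3 - <<'E'
from h import *
st=np.load('w3.npy',allow_pickle=True).item()
q=np.array((386,178))/1.5
print('seat',atz('wrist',q,13,st), 'tri',tri([ray('wrist',q,st),ray('top',np.array((575,319))/1.5),ray('side',np.array((287,213))/1.5)]))
for p in ((387,294),(313,360),(462,360)): print('cup',atz('wrist',np.array(p)/1.5,181,st).round(1))
E
python3 go.py 442 -374 100
```

```text
seat [ 442.64017416 -372.20570769   13.        ] tri [ 442.12912599 -372.87431105   10.59400431]
cup [ 443.1 -416.6  181. ]
cup [ 412.  -445.5  181. ]
cup [ 474.6 -445.5  181. ]
t 5.25 pos [ 442.8 -447.2  163. ] F [-1.2  0.  -2.1] grip 61.9
turn [ 0.1 -0.1 -0. ] shift [ 0.0631 -0.0007 -0.0731]
```

```bash

python3 -m handwheel '0 0 0 0 0 -0.025 0.055; 0 0 0 0 0 -0.055 0.055; 0 0 0 0.02 0 -0.0745 0.055; 0 0 0 0.045 0 -0.0745 0.055; 0 0 0 0.07 0 -0.0745 0.055; 0 0 0 0.085 0 -0.0745 0.055; 0 0 0 0.095 0 -0.0745 0.055; 0 0 0 0.1 0 -0.0745 0.055; 0 0 0 0.104 0 -0.0745 0.055; 0 0 0 0.106 0 -0.0745 0.055; 0 0 0 0.106 0 -0.0745 0.055'
python3 go.py 442.4 -372.5 47.8
```

```text
time_s: 6.17
ee_pos: [442.6, -373.5, 57.8]
ee_rot: [59.7, 89.9, -30.2]
force: [0.5, -0.7, -1.4]
gripper_width: 62.6
t 6.17 pos [ 442.6 -373.5   57.8] F [ 0.5 -0.7 -1.4] grip 62.6
turn [ 0.1  0.  -0. ] shift [ 0.01   -0.0002 -0.001 ]
```

```bash

python3 -m handwheel '0 0 0 0.003 0 -0.001 0.055; 0 0 0 0.006 0 -0.001 0.055; 0 0 0 0.008 0 -0.001 0.055; 0 0 0 0.009 0 -0.001 0.055; 0 0 0 0.0095 0 -0.001 0.055; 0 0 0 0.0095 0 -0.001 0.055'
python3 go.py 442.4 -372.5 47.8
```

```text
time_s: 6.67
ee_pos: [442.2, -372.4, 47.9]
ee_rot: [123.8, 90.0, 33.8]
force: [0.1, 0.4, -2.7]
gripper_width: 62.0
t 6.67 pos [ 442.2 -372.4   47.9] F [ 0.1  0.4 -2.7] grip 62.0
turn [ 0.1 -0.  -0. ] shift [0.0001 0.0002 0.0001]
```

```bash

python3 -m handwheel '0 0 0 0.0005 0 0 0.055; 0 0 0 0.001 0 0 0.055; 0 0 0 0.001 0 0 0.055; 0 0 0 0.001 0 0 0.055'
python3 -m handwheel '0 0 0 0.0005 0 0 0.055; 0 0 0 0.001 0 0 0.055; 0 0 0 0.001 0 0 0.055; 0 0 0 0.001 0 0 0.055'
```

```text
time_s: 7.0
ee_pos: [442.3, -372.5, 47.8]
ee_rot: [48.1, 90.0, -41.8]
force: [-0.5, 1.1, 5.2]
gripper_width: 61.8
time_s: 7.33
ee_pos: [442.3, -372.6, 47.7]
ee_rot: [44.5, 89.9, -45.4]
force: [-2.6, 3.6, 11.1]
gripper_width: 62.0
```

```bash

python3 -m handwheel '0 0 0 -0.001 0 0 0.065; 0 0 0 -0.001 0 0 0.075; 0 0 0 -0.001 0 0 0.0912; 0 0 0 -0.001 0 0 0.0912; 0 0 0 -0.001 0 0 0.0912; 0 0 0 -0.02 0 0 0.0912; 0 0 0 -0.045 0 0 0.0912; 0 0 0 -0.07 0 0 0.0912; 0 0 0 -0.1 0 0 0.0912;  0 0 0 -0.11 0 0.03 0.0912; 0 0 0 -0.11 0 0.06 0.0912; 0 0 0 -0.11 0 0.06 0.0912'
python3 go.py 521 -115 110
python3 - <<'E'
from h import *
st=snap('wrist','w4.png',crop=(128,0,384,256),scale=2); np.save('w4.npy',st,allow_pickle=True); print(st['ee_pos'])
E
```

```text
time_s: 8.33
ee_pos: [443.0, -437.5, 157.0]
ee_rot: [27.5, 89.6, -62.5]
force: [1.5, 0.1, -0.5]
gripper_width: 91.2
t 8.33 pos [ 443.  -437.5  157. ] F [ 1.5  0.1 -0.5] grip 91.2
turn [-0.   0.3 -0.2] shift [ 0.0453  0.0777 -0.3228]
[ 442.98490963 -437.48329194  156.95835006]
```

View pics/w4.png

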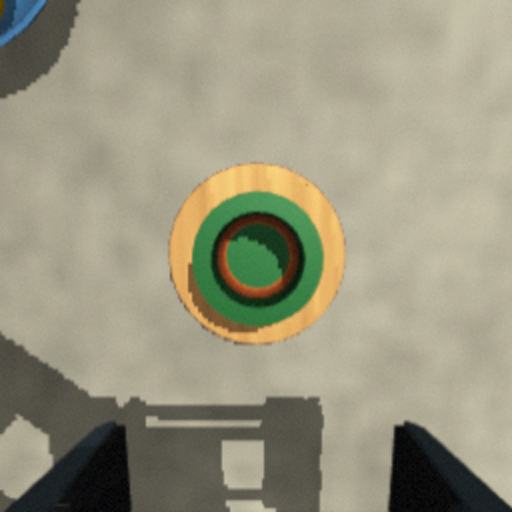

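Cup sits centred and upright in the small board's recess (board ≈(257,254), cup rim ≈(258,258)). Now the bowl, pinched by its near wall.

```bash

python3 -m handwheel '0 0 0 0 0.008 -0.035 0.04; 0 0 0 0 0.016 -0.07 0.04; 0 0 0 0 0.024 -0.105 0.04; 0 0 0 0 0.034 -0.14 0.04; 0 0 0 0 0.044 -0.175 0.04; 0 0 0 0 0.054 -0.21 0.04; 0 0 0 0 0.063 -0.245 0.04; 0 0 0 0 0.07 -0.28 0.04; 0 0 0 0.01 0.0778 -0.31 0.04; 0 0 0 0.03 0.0778 -0.3225 0.04; 0 0 0 0.0453 0.0778 -0.3225 0.04; 0 0 0 0.0453 0.0778 -0.3225 0.04'
python3 go.py 520.9 -115 31.5
python3 - <<'E'
from h import *
st=snap('wrist','w5.png',scale=1.5); np.save('w5.npy',st,allow_pickle=True); print(st['ee_pos'])
E
```

```text
time_s: 9.38
ee_pos: [516.5, -107.3, 107.3]
ee_rot: [-105.8, 89.5, 164.5]
force: [-0.2, -0.9, -0.6]
gripper_width: 40.0
t 9.38 pos [ 516.5 -107.3  107.3] F [-0.2 -0.9 -0.6] grip 40.0
turn [ 0.2 -0.1  0.5] shift [0.0757 0.005  0.0079]
[ 516.47134759 -107.29618009  107.30285204]
```

View pics/w5.png

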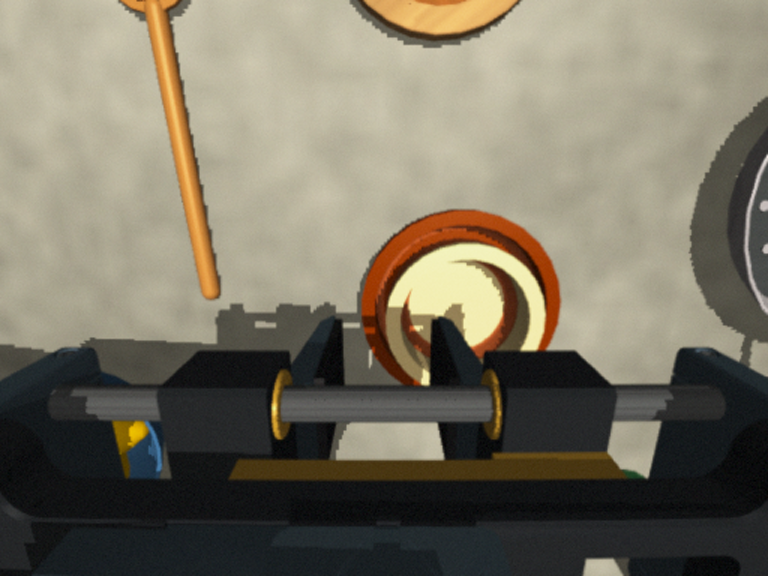

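Bowl rim spans columns 385–547 with top row 241; dish 362–560, top 209. Inner finger over the bowl's mouth, outer one outside.

```bash
python3 - <<'E'
from h import *
st=np.load('w5.npy',allow_pickle=True).item()
for p,z in (((466,241),49),((385,310),49),((547,310),49),((461,209),28),((362,297),28),((560,297),28)): print(atz('wrist',np.array(p)/1.5,z,st).round(1))
E
python3 -m handwheel '0 -0.1 0.5 0.02 0.005 0.0079 0.04; 0 -0.1 0.5 0.04 0.005 0.0079 0.04; 0 -0.1 0.5 0.05 0.005 0.0079 0.04; 0 -0.1 0.5 0.05 0.005 0.0079 0.04;0 -0.1 0.5 0.05 0.005 0.0079 0.04'
python3 go.py 520.9 -115 31.5
```

```text
[562.1 -66.   49. ]
[ 515.5 -108.2   49. ]
[ 613.6 -107.5   49. ]
[561.9 -49.4  28. ]
[ 500.2 -106.4   28. ]
[ 629.9 -105.5   28. ]
time_s: 9.85
ee_pos: [524.6, -117.9, 61.0]
ee_rot: [80.2, 89.5, -9.7]
force: [0.1, 0.4, 0.1]
gripper_width: 39.6
t 9.85 pos [ 524.6 -117.9   61. ] F [0.1 0.4 0.1] grip 39.6
turn [ 0.1  0.1 -0.5] shift [ 0.0294 -0.0039 -0.0029]
```

```bash

python3 -m handwheel '0 0.1 -0.5 0.005 -0.004 -0.0033 0.04; 0 0.1 -0.5 0.015 -0.004 -0.0033 0.04; 0 0.1 -0.5 0.024 -0.004 -0.0033 0.04; 0 0.1 -0.5 0.028 -0.004 -0.0033 0.04; 0 0.1 -0.5 0.029 -0.004 -0.0033 0.04;0 0.1 -0.5 0.029 -0.004 -0.0033 0.04;0 0.1 -0.5 0.029 -0.004 -0.0033 0.04'
python3 go.py 520.6 -114.5 31.5
```

```text
time_s: 10.43
ee_pos: [521.0, -114.4, 31.6]
ee_rot: [104.6, 90.0, 14.7]
force: [0.3, -0.2, 0.4]
gripper_width: 39.9
t 10.43 pos [ 521.  -114.4   31.6] F [ 0.3 -0.2  0.4] grip 39.9
turn [ 0.1 -0.  -0. ] shift [ 0.0001 -0.0004  0.0001]
```

```bash

python3 -m handwheel '0 0 0 0 0 0 0.025; 0 0 0 0 0 0 0.015; 0 0 0 0 0 0 0.01; 0 0 0 0 0 0 0.005; 0 0 0 0 0 0 0.002; 0 0 0 0 0 0 0.002; 0 0 0 0 0 0 0.002; 0 0 0 0 0 0 0.002; 0 0 0 0 0 0 0.002' 45
python3 -m handwheel '0 0 0 -0.004 0 0 0.002; 0 0 0 -0.01 0 0 0.002; 0 0 0 -0.02 0 0 0.002; 0 0 0 -0.04 0 0 0.002; 0 0 0 -0.06 0 0 0.002; 0 0 0 -0.08 0 0 0.002; 0 0 0 -0.1 0 0 0.002; 0 0 0 -0.115 0 0 0.002; 0 0 0 -0.12 0 0 0.002; 0 0 0 -0.12 0 0 0.002; 0 0 0 -0.12 0 0 0.002'
python3 go.py 501 40 151
python3 - <<'E'
from h import *
st=snap('wrist','w6.png',scale=1.5); np.save('w6.npy',st,allow_pickle=True); print(st['ee_pos'])
E
```

```text
time_s: 11.18
ee_pos: [521.1, -114.5, 31.8]
ee_rot: [75.1, 90.0, -14.8]
force: [-0.5, -0.2, 1.7]
gripper_width: 10.0
time_s: 12.1
ee_pos: [520.3, -114.2, 151.3]
ee_rot: [-108.9, 89.9, 161.2]
force: [-0.3, -0.4, -3.5]
gripper_width: 9.9
t 12.1 pos [ 520.3 -114.2  151.3] F [-0.3 -0.4 -3.5] grip 9.9
turn [ 0.1 -0.   0. ] shift [ 0.0003 -0.019  -0.1543]
[ 520.25390331 -114.24347992  151.28363868]
```

View pics/w6.png

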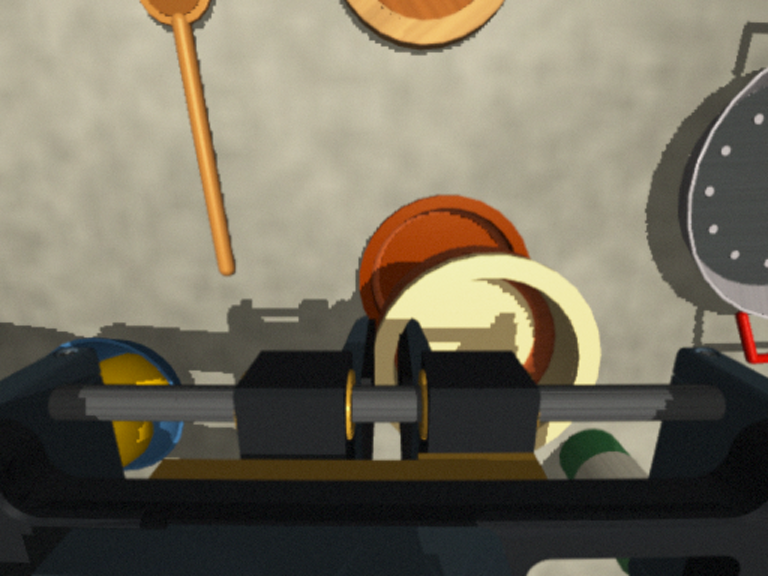

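Bowl held level: rim columns 375–601, top row 252; the dish stayed below at (445,~275). Next, to near the medium board.

```bash

python3 -m handwheel '0 0 0 0 -0.002 -0.015 0.002; 0 0 0 0 -0.004 -0.035 0.002; 0 0 0 0 -0.008 -0.06 0.002; 0 0 0 0 -0.012 -0.085 0.002; 0 0 0 0 -0.016 -0.11 0.002; 0 0 0 0 -0.018 -0.127 0.002; 0 0 0 0 -0.018 -0.134 0.002; 0 0 0 0 -0.018 -0.134 0.002; 0 0 0 0 -0.018 -0.134 0.002; 0 0 0 0 -0.018 -0.134 0.002'
python3 - <<'E'
from h import *
st=snap('wrist','w7.png',scale=1.5); np.save('w7.npy',st,allow_pickle=True); print(st['ee_pos'])
E
python3 go.py 502 117 151
```

```text
time_s: 12.98
ee_pos: [502.7, 18.7, 151.2]
ee_rot: [-54.7, 90.0, -144.6]
force: [0.0, 0.0, -2.0]
gripper_width: 9.9
[502.67418087  18.66102721 151.17327885]
t 13.03 pos [502.7  18.6 151.3] F [ 0.2 -0.3 -2.6] grip 10.0
turn [0. 0. 0.] shift [ 0.0003 -0.0007 -0.0984]
```

View pics/w7.png

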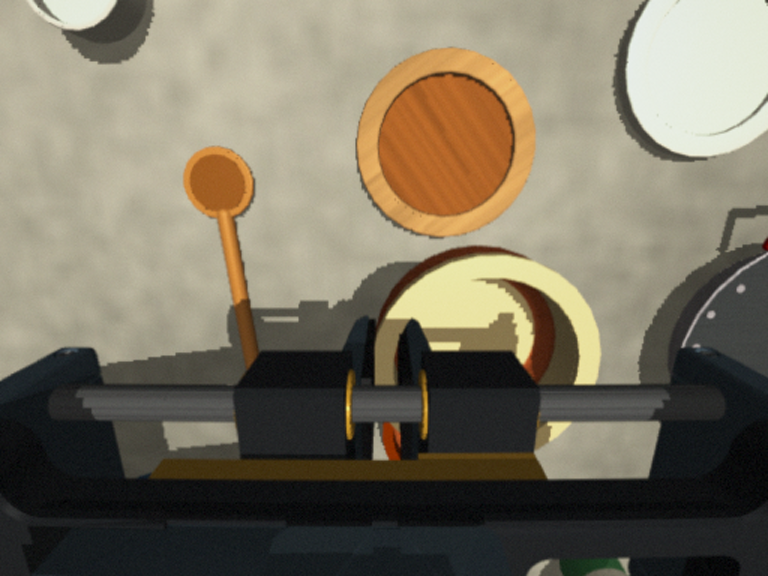

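Medium board: rim centre (446,142), recess (446,144). Bowl rim top row 253, columns 375–601.

```bash
python3 - <<'E'
from h import *
st=np.load('w7.npy',allow_pickle=True).item()
q=np.array((446,142.5))/1.5
print('seat',atz('wrist',q,13,st), 'tri',tri([ray('wrist',q,st),ray('top',np.array((382,261))/1.5),ray('side',np.array((360,326))/1.5)]))
for p in ((490,253),(375,345),(601,345)): print('bowl',atz('wrist',np.array(p)/1.5,168.5,st).round(1))
E
```

```text
seat [546.29881511 119.48594265  13.        ] tri [546.2888616  118.07511606   7.01988288]
bowl [543.4  66.7 168.5]
bowl [498.3  27.8 168.5]
bowl [593.1  27.8 168.5]
```

```bash

python3 -m handwheel '0 0 0 0 0 -0.015 0.002; 0 0 0 0 0 -0.04 0.002; 0 0 0 0 0 -0.07 0.002; 0 0 0 0.015 0 -0.09 0.002; 0 0 0 0.035 0 -0.1 0.002; 0 0 0 0.06 0 -0.1 0.002; 0 0 0 0.08 0 -0.1 0.002; 0 0 0 0.095 0 -0.1 0.002; 0 0 0 0.105 0 -0.1 0.002; 0 0 0 0.109 0 -0.1 0.002; 0 0 0 0.111 0 -0.1 0.002; 0 0 0 0.111 0 -0.1 0.002'
python3 go.py 502.8 119 32.7
```

```text
time_s: 14.03
ee_pos: [503.0, 119.3, 40.9]
ee_rot: [107.3, 90.0, 17.4]
force: [0.1, -0.1, -3.0]
gripper_width: 10.0
t 14.03 pos [503.  119.3  40.9] F [ 0.1 -0.1 -3. ] grip 10.0
turn [ 0. -0. -0.] shift [ 0.0082 -0.0003  0.0003]
```

```bash

python3 -m handwheel '0 0 0 0.002 0 0 0.002; 0 0 0 0.004 0 0 0.002; 0 0 0 0.006 0 0 0.002; 0 0 0 0.007 0 0 0.002; 0 0 0 0.007 0 0 0.002; 0 0 0 0.007 0 0 0.002'
python3 -m handwheel '0 0 0 0.0005 0 0 0.002; 0 0 0 0.001 0 0 0.002; 0 0 0 0.001 0 0 0.002; 0 0 0 0.001 0 0 0.002'
```

```text
time_s: 14.53
ee_pos: [502.5, 119.6, 33.6]
ee_rot: [145.8, 90.0, 55.9]
force: [0.1, 0.3, -3.8]
gripper_width: 10.1
time_s: 14.87
ee_pos: [502.4, 119.6, 32.8]
ee_rot: [166.5, 90.0, 76.6]
force: [-1.5, 0.1, 0.2]
gripper_width: 10.0
```

```bash

python3 -m handwheel '0 0 0 0.0005 0 0 0.002; 0 0 0 0.0007 0 0 0.002; 0 0 0 0.0007 0 0 0.002'
python3 -m handwheel '0 0 0 0 0 0 0.012; 0 0 0 0 0 0 0.02; 0 0 0 0 0 0 0.03; 0 0 0 0 0 0 0.04; 0 0 0 0 0 0 0.04; 0 0 0 -0.015 0 0 0.04; 0 0 0 -0.04 0 0 0.04; 0 0 0 -0.07 0 0 0.04; 0 0 0 -0.1 0 0 0.04; 0 0 0 -0.115 0 0.03 0.04; 0 0 0 -0.115 0 0.06 0.04; 0 0 0 -0.115 0 0.095 0.04'
python3 -m handwheel '0 0 0 0 0 0.005 0.04;0 0 0 0 0 0.005 0.04;0 0 0 0 0 0.005 0.04'
python3 - <<'E'
from h import *
st=snap('wrist','w8.png',crop=(128,0,384,256),scale=2); np.save('w8.npy',st,allow_pickle=True); print(st['ee_pos'])
E
python3 go.py 503.5 -115 120
```

```text
time_s: 15.12
ee_pos: [502.4, 119.6, 32.8]
ee_rot: [137.9, 90.0, 48.0]
force: [-2.8, -0.2, 6.0]
gripper_width: 10.1
time_s: 16.12
ee_pos: [503.6, 24.3, 148.3]
ee_rot: [95.9, 89.8, 6.1]
force: [-0.0, -0.4, 0.1]
gripper_width: 40.2
time_s: 16.37
ee_pos: [502.6, 19.7, 146.7]
ee_rot: [-162.7, 90.0, 107.3]
force: [-0.4, -0.7, -0.9]
gripper_width: 40.1
[502.58272907  19.65335732 146.72632724]
t 16.42 pos [502.6  20.2 146.7] F [0.2 0.  0.4] grip 39.9
turn [ 0.1 -0.   0. ] shift [0.0266 0.0007 0.1352]
```

View pics/w8.png

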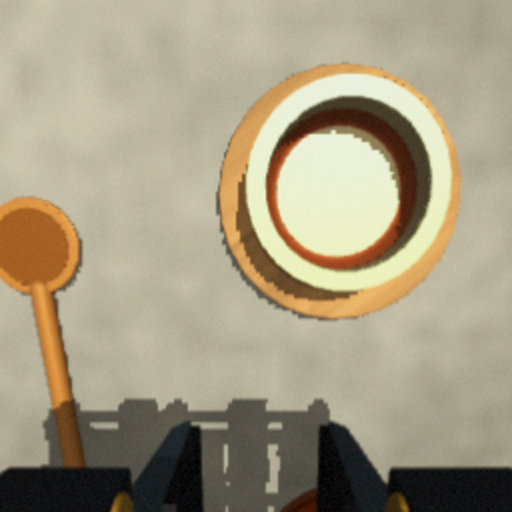

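Bowl rim centre ≈(348,182), board ≈(339.5,191.5) in the crop. Check offset by parallax-corrected projection, and go above the dish.

```bash
python3 - <<'E'
from h import *
st=np.load('w8.npy',allow_pickle=True).item()
print('bowl',atz('wrist',(128+348.5/2,91),50,st).round(1),'board',atz('wrist',(128+339.5/2,95.75),13,st).round(1))
E
python3 -m handwheel '0 0 0 0 0 0.02 0.04; 0 0 0 0 0 0.05 0.04; 0 0 0 0 0 0.085 0.04; 0 0 0 0.01 0 0.115 0.04; 0 0 0 0.02 0.0007 0.13 0.04; 0 0 0 0.0266 0.0007 0.1352 0.04; 0 0 0 0.0266 0.0007 0.1352 0.04; 0 0 0 0.0266 0.0007 0.1352 0.04; 0 0 0 0.0266 0.0007 0.1352 0.04'
python3 - <<'E'
from h import *
st=snap('wrist','w9.png',scale=1.5); np.save('w9.npy',st,allow_pickle=True); print(st['ee_pos'])
E
python3 go.py 503.8 -115 10.5
```

```text
bowl [545.1 120.9  50. ] board [546.2 119.5  13. ]
time_s: 17.17
ee_pos: [503.9, -114.2, 120.5]
ee_rot: [154.8, 90.0, 65.0]
force: [0.8, 0.7, -0.3]
gripper_width: 40.0
[ 503.87607963 -114.20164152  120.52098959]
t 17.22 pos [ 504.  -114.3  120.7] F [-0.4  0.9 -0.2] grip 39.9
turn [ 0.2 -0.  -0. ] shift [ 0.1102 -0.0003  0.0007]
```

View pics/w9.png

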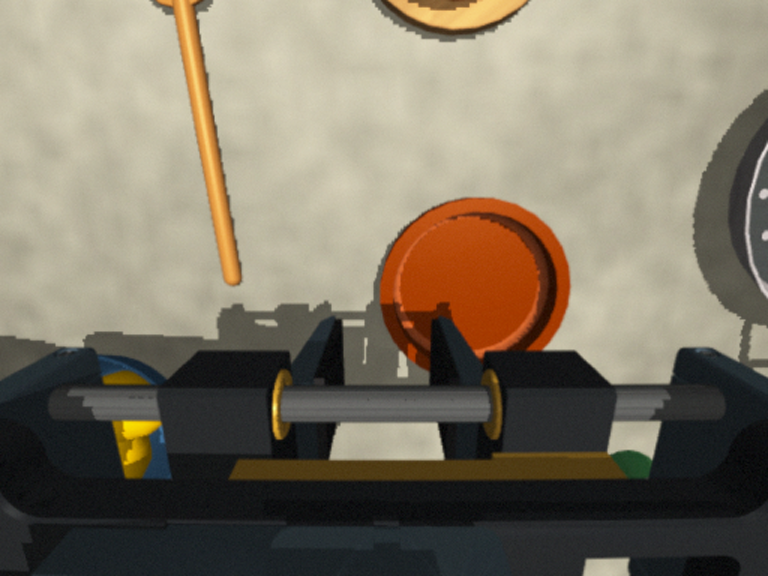

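Bowl is within 2 mm of its seat. Dish rim: columns 379–570, top row 197.

```bash
python3 - <<'E'
from h import *
st=np.load('w9.npy',allow_pickle=True).item()
for p in ((475,197),(379,285),(570,285)): print(atz('wrist',np.array(p)/1.5,28,st).round(1))
E
python3 -m handwheel '0 0 0 0.02 0 0 0.04; 0 0 0 0.045 0 0 0.04; 0 0 0 0.07 0 0 0.04; 0 0 0 0.09 0 0.0007 0.04; 0 0 0 0.102 0 0.0007 0.04; 0 0 0 0.107 0 0.0007 0.04; 0 0 0 0.109 0 0.0007 0.04; 0 0 0 0.109 0 0.0007 0.04'
python3 go.py 503.8 -115 11
```

```text
[561.1 -49.8  28. ]
[ 499.2 -108.8   28. ]
[ 630.3 -108.3   28. ]
time_s: 17.88
ee_pos: [504.1, -115.9, 11.7]
ee_rot: [85.4, 90.0, -4.4]
force: [0.0, -0.5, -0.2]
gripper_width: 40.1
t 17.88 pos [ 504.1 -115.9   11.7] F [ 0.  -0.5 -0.2] grip 40.1
turn [ 0.1  0.  -0. ] shift [ 0.0007 -0.0003 -0.0009]
```

```bash

python3 -m handwheel '0 0 0 0 0 -0.001 0.025; 0 0 0 0 0 -0.001 0.015; 0 0 0 0 0 -0.001 0.01; 0 0 0 0 0 -0.001 0.005; 0 0 0 0 0 -0.001 0.002; 0 0 0 0 0 -0.001 0.002; 0 0 0 0 0 -0.001 0.002; 0 0 0 0 0 -0.001 0.002; 0 0 0 0 0 -0.001 0.002' 55
python3 -m handwheel '0 0 0 -0.004 0 0 0.002; 0 0 0 -0.01 0 0 0.002; 0 0 0 -0.02 0 0 0.002; 0 0 0 -0.04 0 0 0.002; 0 0 0 -0.06 0 0 0.002; 0 0 0 -0.08 0 0 0.002; 0 0 0 -0.1 0 0 0.002; 0 0 0 -0.115 0 0 0.002; 0 0 0 -0.12 0 0 0.002; 0 0 0 -0.12 0 0 0.002; 0 0 0 -0.12 0 0 0.002'
python3 go.py 420 230 135
```

```text
time_s: 18.63
ee_pos: [504.1, -115.3, 11.8]
ee_rot: [90.2, 89.9, 0.3]
force: [-0.3, 1.3, 5.7]
gripper_width: 9.9
time_s: 19.55
ee_pos: [502.8, -115.2, 130.8]
ee_rot: [-103.8, 89.9, 166.3]
force: [0.3, 0.3, -3.5]
gripper_width: 9.9
t 19.55 pos [ 502.8 -115.2  130.8] F [ 0.3  0.3 -3.5] grip 9.9
turn [ 0.1 -0.   0.1] shift [-0.004  -0.0823 -0.3454]
```

```bash

python3 -m handwheel '0 0 0 -0.004 -0.003 -0.015 0.002; 0 0 0 -0.004 -0.01 -0.04 0.002; 0 0 0 -0.004 -0.018 -0.075 0.002; 0 0 0 -0.004 -0.026 -0.11 0.002; 0 0 0 -0.004 -0.034 -0.145 0.002; 0 0 0 -0.004 -0.042 -0.18 0.002; 0 0 0 -0.004 -0.05 -0.215 0.002; 0 0 0 -0.004 -0.058 -0.25 0.002; 0 0 0 -0.004 -0.066 -0.285 0.002; 0 0 0 -0.004 -0.074 -0.315 0.002; 0 0 0 -0.004 -0.08 -0.335 0.002; 0 0 0 -0.004 -0.0823 -0.3454 0.002'
python3 -m handwheel '0 0 0 0 0 0 0.002; 0 0 0 0 0 0 0.002; 0 0 0 0 0 0 0.002'
python3 - <<'E'
from h import *
st=snap('wrist','w10.png',scale=1.5); np.save('w10.npy',st,allow_pickle=True); print(st['ee_pos'])
E
python3 go.py 420 357 20
```

```text
time_s: 20.55
ee_pos: [418.8, 231.8, 133.9]
ee_rot: [-78.9, 89.8, -168.7]
force: [0.3, 0.6, -2.9]
gripper_width: 10.0
time_s: 20.8
ee_pos: [420.6, 228.8, 134.7]
ee_rot: [-44.1, 89.9, -134.0]
force: [-0.0, 0.3, -3.1]
gripper_width: 9.6
[420.58088751 228.75207492 134.7414996 ]
t 20.85 pos [420.7 228.7 134.9] F [ 0.1 -0.1 -3.3] grip 10.0
turn [0. 0. 0.] shift [ 0.1148 -0.0006 -0.1284]
```

View pics/w10.png

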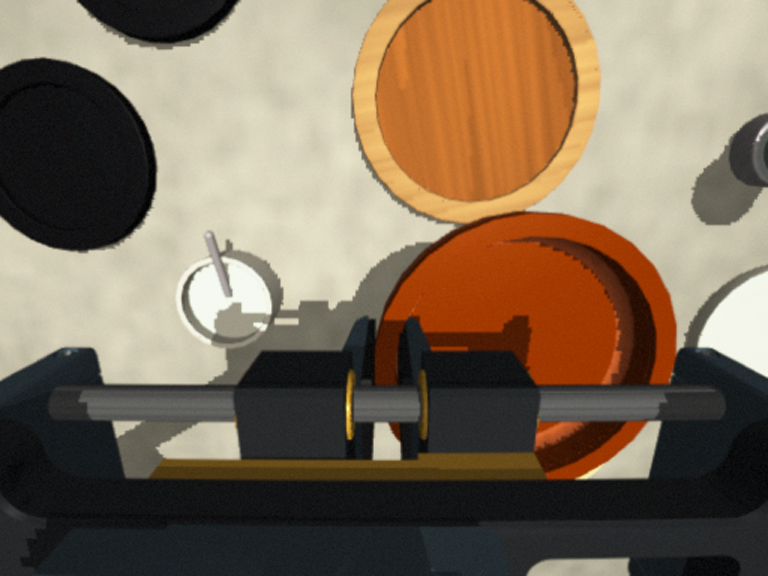

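```bash
python3 - <<'E'
from h import *
st=np.load('w10.npy',allow_pickle=True).item()
f=lambda p,z:atz('wrist',np.array(p)/1.5,z,st).round(1)
print('outer L R B',f((353,100),13),f((600,90),13),f((470,224),13))
print('recess L R B',f((376,90),13),f((578,90),13),f((475,202),11))
print('dish T L R',f((530,212),151),f((376,345),151),f((677,345),151))
E
```

```text
outer L R B [398.1 355.2  13. ] [564.5 362.5  13. ] [481.6 272.2  13. ]
recess L R B [413.7 361.4  13. ] [549.5 362.3  13. ] [484.7 287.8  11. ]
dish T L R [475.9 292.6 151. ] [416.6 237.4 151. ] [544.5 237.3 151. ]
```

```bash

python3 -m handwheel '0 0 0 0 0.0005 -0.015 0.002; 0 0 0 0 0.0005 -0.04 0.002; 0 0 0 0 0.0005 -0.07 0.002; 0 0 0 0.01 0.0005 -0.1 0.002; 0 0 0 0.03 0.0005 -0.12 0.002; 0 0 0 0.055 0.0005 -0.128 0.002; 0 0 0 0.075 0.0005 -0.128 0.002; 0 0 0 0.09 0.0005 -0.128 0.002; 0 0 0 0.1 0.0005 -0.128 0.002; 0 0 0 0.105 0.0005 -0.128 0.002; 0 0 0 0.107 0.0005 -0.128 0.002; 0 0 0 0.107 0.0005 -0.128 0.002'
python3 -m handwheel '0 0 0 0 0 0 0.002; 0 0 0 0 0 0 0.002'
python3 go.py 421 356.8 19.7
```

```text
time_s: 21.85
ee_pos: [421.6, 357.6, 28.6]
ee_rot: [129.0, 90.0, 39.0]
force: [-0.7, -0.3, -1.9]
gripper_width: 10.2
time_s: 22.02
ee_pos: [421.7, 358.3, 29.4]
ee_rot: [130.0, 89.9, 40.1]
force: [-0.2, -0.2, -2.5]
gripper_width: 9.8
t 22.02 pos [421.7 358.3  29.4] F [-0.2 -0.2 -2.5] grip 9.8
turn [ 0.1 -0.1 -0.1] shift [ 0.0097 -0.0007  0.0015]
```

```bash

python3 -m handwheel '0 0 0 0.002 0 0.001 0.002; 0 0 0 0.004 0 0.001 0.002; 0 0 0 0.006 0 0.001 0.002; 0 0 0 0.008 0 0.001 0.002; 0 0 0 0.008 0 0.001 0.002; 0 0 0 0.008 0 0.001 0.002; 0 0 0 0.008 0 0.001 0.002'
python3 -m handwheel '0 0 0 0.0005 0 0 0.002; 0 0 0 0.001 0 0 0.002; 0 0 0 0.001 0 0 0.002; 0 0 0 0.001 0 0 0.002'
python3 go.py 421 356.8 19.7
```

```text
time_s: 22.6
ee_pos: [420.9, 357.0, 20.4]
ee_rot: [-130.6, 90.0, 139.5]
force: [-0.9, -0.0, -1.3]
gripper_width: 10.0
time_s: 22.93
ee_pos: [420.9, 357.0, 19.8]
ee_rot: [170.6, 90.0, 80.6]
force: [-3.5, -0.1, 4.5]
gripper_width: 9.9
t 22.93 pos [420.9 357.   19.8] F [-3.5 -0.1  4.5] grip 9.9
turn [ 0.1 -0.  -0. ] shift [0.0001 0.0001 0.0002]
```

```bash

python3 -m handwheel '0 0 0 0.0005 0 0 0.002; 0 0 0 0.0005 0 0 0.002; 0 0 0 0.0003 0 0 0.012; 0 0 0 0 0 0 0.02; 0 0 0 0 0 0 0.03; 0 0 0 0 0 0 0.03; 0 0 0 0 0 0 0.03; 0 0 0 -0.015 0 0 0.03; 0 0 0 -0.04 0 0 0.03; 0 0 0 -0.07 0 0 0.03; 0 0 0 -0.1 0 0 0.03; 0 0 0 -0.13 0 0 0.03'
python3 -m handwheel '0 0 0 -0.03 0.01 0.03 0.03; 0 0 0 -0.05 0.02 0.06 0.03; 0 0 0 -0.07 0.03 0.09 0.03; 0 0 0 -0.09 0.04 0.12 0.03; 0 0 0 -0.1 0.04 0.14 0.03; 0 0 0 -0.1 0.04 0.14 0.03; 0 0 0 -0.1 0.04 0.14 0.03; 0 0 0 -0.1 0.04 0.14 0.03'
python3 - <<'E'
from h import *
st=snap('wrist','w11.png',scale=1.5); np.save('w11.npy',st,allow_pickle=True); print(st['ee_pos'])
snap('top','top1.png',crop=(130,80,430,280),scale=2.6)
E
```

```text
time_s: 23.93
ee_pos: [420.9, 356.8, 150.4]
ee_rot: [-36.6, 90.0, -126.5]
force: [0.8, 0.3, -0.3]
gripper_width: 30.0
time_s: 24.6
ee_pos: [460.9, 217.4, 248.5]
ee_rot: [-101.6, 89.9, 168.5]
force: [1.0, -0.4, 0.1]
gripper_width: 30.0
[460.85047202 217.40602256 248.53760654]
```

View pics/w11.png

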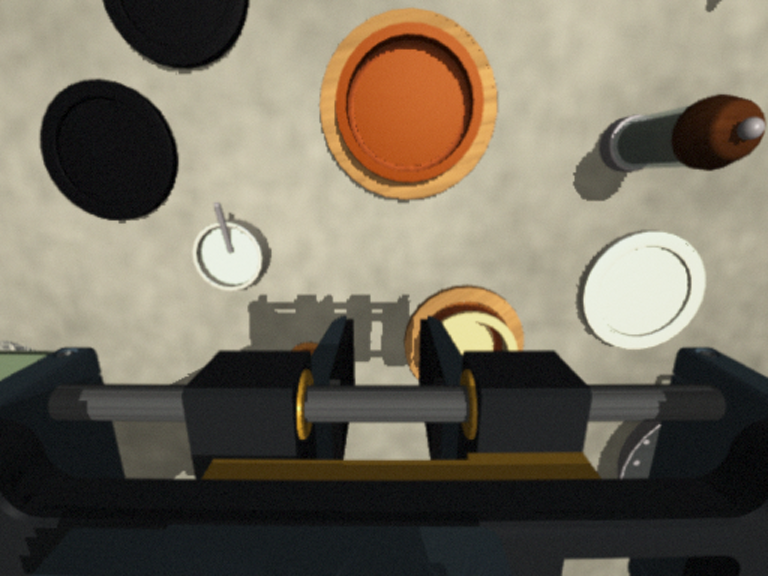

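View pics/top1.png

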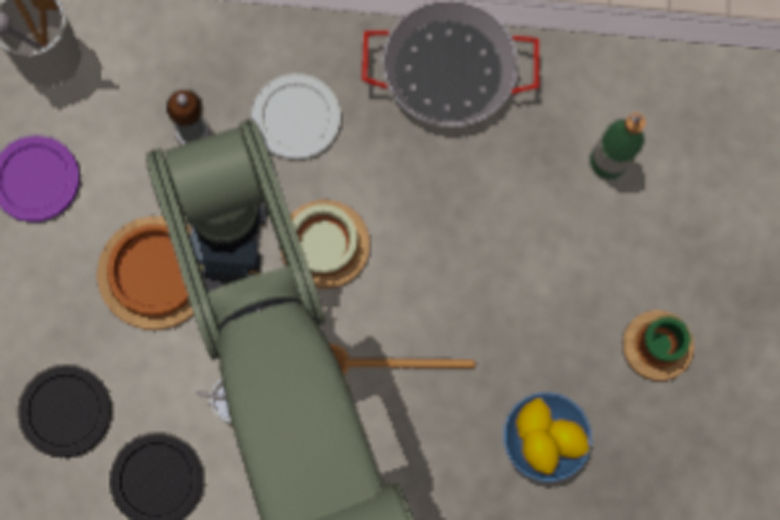

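Dish sits in the large recess (dish ≈(409.5,104), board ≈(409,105)); top view shows bowl and cup in theirs and the bystanders in place.

```bash
python3 - <<'E'
from h import *
st=np.load('w11.npy',allow_pickle=True).item();f=lambda p,z,s=st:atz('wrist',p,z,s).round(1)
print('dish',f((409.5/1.5,104/1.5),36),'board',f((409/1.5,105/1.5),13))
s=np.load('w4.npy',allow_pickle=True).item()
print('cup',f((128+258/2,258/2),66,s),'board',f((128+257/2,254/2),13,s))
print(env.state()['time_s'],env.state()['force'].round(1)); env.job_done()
E
```

```text
dish [481.1 356.4  36. ] board [481.9 359.2  13. ]
cup [ 443.  -371.7   66. ] board [ 442.5 -371.8   13. ]
24.7 [-0.4  0.1 -0.8]
the job is handed in; nothing more can be done
```

I took the stack apart and set each piece on its underliner: cup on the small, bowl on the medium, dish on the large. I then handed the job in at 24.7 s, with the gripper clear and reading no contact force. The hand-in gives no verdict, so these are my own checks.

| Piece | Offset from recess centre (allowed 14 mm) | How it was set down |
|---|---|---|
| Cup | 0.5 mm | Lowered in 1 mm steps until the wrist force rose, then released |
| Bowl | 2 mm | Same |
| Dish | 3 mm | Same |

- **Height:** each piece touched down within about 0.2 mm of the height expected for resting on its recess floor.
- **Tilt:** I judged this by eye only. All three looked level in the pictures.
- **Bystanders:** the spoon, pepper grinder and oil bottle looked unmoved in the last top view. I did not measure this.
- **Disagreements:** measurements of the large board's centre differed by about 3 mm between views, so part of the dish's offset is measurement error. An early two-view height for the cup's rim, from blurry pixels, was also well off (46 to 66 mm against 72 mm), so I used the listed height.

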